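# Offer the clementine dish to the guest

## Task

Take the one clementine out of the fruit crate and set it gently in the middle of the two-handled blue serving dish. Then take the dish by one of its handles, lift it straight up about 10 cm off its cork trivet and, above the trivet, turn it about a quarter turn on the spot so that the free handle points at the middle of the near edge of the guest's place mat, keeping the dish level and the clementine in its middle all the way. Finish while still holding the dish there, level and steady, for the guest to take; leave the other fruit in the crate and the tumbler, mug and pepper mill standing where they are.

Things in the scene. Friction and masses are not known exactly. Their poses are not given: they have to be found in the camera images.
- clementine: the only orange ball, a clementine: diameter 54 mm, about 85 g (varies), rolls freely; origin at its centre. It starts in the fruit crate in any of five places
- dish: round shallow dish of blue enamel, 178 mm across the rim, about 260 g (varies), one wooden handle each way along its own x axis (277 mm over both ends). Origin: centre of its underside, z up. Inner floor 6 mm up in the middle, flat to radius 24 mm, then rising to 10 mm at radius 52, 19 mm at 80; rim 34 mm high. A clementine resting in the middle has its centre 33 mm above the underside
- handle_a (a point): middle of the dark wooden handle on the dish's +x side, 112 mm from the dish's axis, 27 mm above its underside: a straight bar 54 mm long (radially), 30 mm wide, 18 mm high, clear below and at both sides, to be pinched across its width from above. Either handle may be gripped; the other is then the free one. Site axes are those of the dish
- handle_b (a point): middle of the same kind of handle on the dish's -x side, 112 mm from the dish's axis, 27 mm above its underside
- trivet: round cork trivet 150 mm across, 18 mm thick, fixed, to the left or right ahead of the robot; origin at the centre of its underside, on the counter. The dish starts loose on it, its middle within 8 mm of the trivet's, its handles along world y within 15 degrees, a turn of some 53 to 127 degrees from pointing at the place mat
- mat_edge (a point): middle of the near edge of the guest's place mat, on its upper face; the mat is blue with a grey border, 220 by 360 mm (x by y, square to the counter), 4 mm thick, fork and spoon on it, fixed. It lies beyond the dish as seen from the robot: this point is 150 to 170 mm farther along x than the trivet's middle and up to 60 mm to either side of it; the mat reaches 220 mm beyond it (+x)
- crate: low wooden slatted fruit crate 300 x 240 mm (its own x, y), 56 mm high, walls 6 mm, inner floor 6 mm above the counter, fixed; origin at the centre of its underside. Five fruits lie in any order at y = -55 mm (x = -90, 0, 90 mm) and y = 55 mm (x = -45, 45 mm). Beside the clementine there is about 30 mm of room for a finger on both sides along the crate's y axis
- lemon: yellow lemon, 74 mm long, 52 mm thick, lying in the crate, a bystander; origin at its centre
- avocado: dark green avocado, 84 mm long, 60 mm thick, lying in the crate, a bystander; origin at its centre
- kiwi: brown kiwi, 66 mm long, 48 mm thick, lying in the crate, a bystander; origin at its centre
- tomato: red tomato 64 mm across, 53 mm high with its stalk, in the crate, a bystander; origin at the centre of its underside
- tumbler: drinking glass, 68 mm across, 95 mm high, on the counter to the left, a bystander; origin at the centre of its underside
- mug: white mug, 82 mm across, 92 mm high, on the counter to the right, a bystander; origin at the centre of its underside
- mill: wooden pepper mill, 56 mm across, 174 mm high, on the counter to the left, a bystander; origin at the centre of its underside
Things that resemble listed ones, but are neither listed nor needed, are in the scene too. What is shaped like the clementine but turquoise or white is not meant. There is more than one size of the trivet; the one meant has the size given above.

How it is judged:
By the outcome, as a careful person would: the job done as asked, in the order asked, and still so for the second after the job is handed in, while the arm keeps its last pose, push and grip.
It also fails if it takes over 61 s, if anything falls off the work surface, if the arm or the gripper's body presses on something with over 40 N, if the wrist force passes 120 N, or if a joint passes its speed limit or range.

## Robot

A 6-joint arm with a two-finger parallel gripper is mounted at the origin on the work surface. World frame = base frame: x ahead of the robot, y to its left, z up, the work surface at z = 0. Lengths are in m, angles in rad, forces in N, time in s.
With the tool pointing down it reaches from about 0.375 to 0.975 m from the base axis. Payload 3.8 kg.
Tool frame: the origin (TCP) lies between the finger pads, 19 mm behind the fingertips; this is the grasp point; z points along the fingers, y is the line along which they close (so a half turn about z gives the same grasp; the last joint's range is limited). The gripper opens to 85 mm and grips with 20 to 120 N. Pads are 22 mm wide; open, the fingers measure 114 mm over their backs; the gripper's body (76 mm by 85 mm) begins 54 mm behind the grasp point. The pads swing forward as they close: fully open they stand 13 mm farther back than shut.
Start: joints at [1.083, 0.264, 1.604, -0, 1.274, -0.037], TCP at [0.294, 0.608, 0.25] pointing down, gripper open.
Joint ranges: [-2.63, 2.63], [-0.94, 2.18], [0.31, 2.57], [-1.31, 4.45], [0, 2.66], [-2.55, 2.55]. Speed limits (rad/s): [2.57, 2.57, 3.14, 3.14, 3.14, 3.14].

## Interface

Orientations are given as a rotation vector (axis times angle).
In Python, from workcell import status, read_camera, workorder, masks_of gives the robot as it stands.
- The arm moves only by the tool drive_tool, never from a script. Its argument "rows" is a list of rows, each a list of 7 numbers: the turn, a rotation vector about the tool's x, y, z in degrees, then the shift along the tool's x, y, z in m, then the opening, from 0 (shut) to 1 (fully open). In form: [[ax, ay, az, tx, ty, tz, claw], ...]. A call has 1 to 8 rows; each row shifts and turns the commanded pose from where the row before left it, along the tool's axes as they then stand; what a row does not reach is not made up. A row lasts 1/12 s, in which the tool goes at most 41.7 mm and 7.16 degrees, less where a joint would pass 70% of its speed; a pose out of reach is approached as far as the arm can. A call is refused whole if a number of a shift passes 0.0417 or a number of a turn 7.16, either way. A call with a gripper value outside its range is refused whole. The fingers move at their own pace and stop on an object; "force" is the grip in N (left out, the last holds). Time passes only in rows, so rows that do not move let the fingers close. It gives the time, the measured TCP pose, the force, the opening and the grip force at its end, in the units of the state.
- status.read_state(): the state, without advancing time (a new reading comes with each control period).
- read_camera(name): name is "scene" or "top" or "wrist"; returns a dict with "color" (400x640x3 uint8, red, green, blue), "intrinsics" (3x3 intrinsics, pixels), "world_from_camera" (4x4, takes a point from camera to world coordinates); the wrist camera has in their place "mount" (4x4, takes a point from camera to tool coordinates, whose origin is the TCP and whose axes are the flange's). Camera axes: x right, y up, looking along -z (the intrinsics and any distortion apply to the point x, -y, -z); pixel columns grow to the right and rows downward; lengths in m; the calibration is good to about 2 mm. A picture is of the moment at which its call begins: read the wrist's pose just before it. There is no depth.
- workorder.finish_job(): hands the job in; it is judged then, once.
Trained networks look in a picture, given as the dict that the camera call returned (one of the last four; its "shot" number tells which), for a name from the list of things; names that differ only in an ending like _2 or _b are one class to them, and where a whole thing is asked for, a point or a joint stands for the part that bears it (a point fixed in the world has none). Each returns a list of dicts, best first, with "score" (0 to 1); they miss things now and then, are a little off and sometimes report something else, mostly with a low value. They report only what shows in the picture. A call takes as long as a camera call. They do not tell look-alikes from the thing itself.
- masks_of(picture, name): "mask" (400x640 bool, what is visible of it) and "bbox" ([left, top, right, bottom] in pixels, round what is visible of it).
The state is a dict: "time": time; "q": joint angles; "joint_vel": joint speeds; "joint_torque": joint torques, N m; "tool_pos": TCP position; "tcp_rot": TCP orientation; "wrist_force": force on the tool from outside, world axes, zero at the start; "torque": the same for the moment, N m; "width": opening from 0.0 (shut) to 1.0 (fully open); "grip_force": force on a finger pad.
Only numpy, scipy, OpenCV 4.12 (cv2) and the standard library are available. Lean on these libraries where they do the work, as an engineer would, in place of code of your own. Each camera call takes 0.05 s, during which the arm holds its last target. There are 200 camera calls.

## Working session

There is one attempt and no reset: what is moved stays moved. The work goes in short steps, Python scripts to look and compute and a tool call to move; the robot and the scene stay as the last step left them, time stands still between calls to the robot, and variables do not carry over. Pictures are saved under pics/ and viewed, at most 11 in all, crops included, and the job is handed in when it is done.

Besides the shell and the picture viewer there is one more tool, called by a JSON object that holds its "method" and its "body". drive_tool: Moves the arm, as the interface text tells. Its arguments: {"type":"object","properties":{"rows":{"type":"array"},"force":{"type":"number"}},"required":["rows"]}

```bash
mkdir -p pics; ls
cat > h.py <<'E'
import numpy as np, cv2
from scipy.spatial.transform import Rotation as R
from workcell import status, read_camera, workorder, masks_of
def pose(st=None):
    st=st or status.read_state(); T=np.eye(4); T[:3,:3]=R.from_rotvec(st['tcp_rot']).as_matrix(); T[:3,3]=st['tool_pos']; return T
def shoot(n):
    T=pose() if n=='wrist' else None
    p=read_camera(n); W=T@np.array(p['mount']) if n=='wrist' else np.array(p['world_from_camera'])
    return p,np.array(p['intrinsics']),W
def ray(K,W,u,v,z):
    d=np.linalg.inv(K)@np.array([u,v,1.]); d=W[:3,:3]@np.array([d[0],-d[1],-d[2]]); o=W[:3,3]
    return o+d*(z-o[2])/d[2]
def proj(K,W,P):
    c=W[:3,:3].T@(np.asarray(P)-W[:3,3]); c=K@np.array([c[0],-c[1],-c[2]]); return c[:2]/c[2]
def save(p,f): cv2.imwrite(f,p['color'][:,:,::-1])
E
python3 - <<'E'
from h import *
st=status.read_state(); print(st['time'],st['tool_pos'],st['tcp_rot'],st['width']); print(pose().round(3))
for n in ['top','scene']:
    p,K,W=shoot(n); save(p,f'pics/{n}.png'); print(n,[k for k in p],K.round(1).tolist(),W.round(3).tolist())
    for o in ['clementine','dish','handle_a','trivet','crate','tumbler','mug','mill']:
        for m in masks_of(p,o)[:3]:
            ys,xs=np.nonzero(m['mask']); c=(xs.mean(),ys.mean())
            print(o,round(m['score'],2),m['bbox'],np.round(c,1),ray(K,W,*c,0.03).round(3))
E
```

```text
pics
0.0 [0.29376952 0.60694997 0.24865245] [-0.70197376 -3.0615847   0.00341549] 0.9992910168884434
[[-0.9    0.436 -0.001  0.294]
 [ 0.436  0.9   -0.002  0.607]
 [ 0.    -0.002 -1.     0.249]
 [ 0.     0.     0.     1.   ]]
top ['color', 'intrinsics', 'world_from_camera', 'shot'] [[457.2, 0.0, 318.2], [0.0, 457.2, 191.3], [0.0, 0.0, 1.0]] [[0.004, 0.978, -0.21, 0.258], [-1.0, 0.005, 0.001, 0.005], [0.002, 0.21, 0.978, 1.24], [0.0, 0.0, 0.0, 1.0]]
clementine 0.82 [470.0, 251.5, 494.0, 267.1] [480.6 257.6] [ 0.342 -0.422  0.03 ]
clementine 0.73 [401.7, 190.9, 423.9, 207.4] [411.4 194.1] [ 0.512 -0.247  0.03 ]
clementine 0.63 [193.9, 167.5, 295.3, 224.6] [246.  196.9] [0.502 0.199 0.03 ]
dish 0.65 [193.7, 164.3, 298.8, 233.1] [246.1 197.1] [0.501 0.199 0.03 ]
dish 0.44 [403.1, 156.1, 423.1, 175.4] [413.  163.9] [ 0.596 -0.255  0.03 ]
handle_a 0.59 [193.9, 166.8, 298.7, 229.8] [245.7 197.1] [0.501 0.2   0.03 ]
trivet 0.64 [219.7, 254.2, 262.5, 294.9] [240.5 273.6] [0.298 0.206 0.03 ]
trivet 0.34 [193.4, 164.1, 298.4, 230.4] [246.1 196.9] [0.502 0.199 0.03 ]
crate 0.7 [335.4, 132.2, 443
[... 1098 characters left out ...]
19.6] [ 0.534 -0.19   0.03 ]
trivet 0.7 [356.0, 148.2, 389.5, 172.7] [372.9 158.4] [0.325 0.203 0.03 ]
trivet 0.62 [353.0, 235.8, 488.9, 310.5] [416.2 271.8] [0.797 0.223 0.03 ]
trivet 0.58 [359.2, 206.1, 396.9, 221.2] [376.8 215. ] [0.574 0.158 0.03 ]
crate 0.73 [223.3, 172.3, 306.5, 259.0] [266.7 219.7] [ 0.534 -0.191  0.03 ]
tumbler 0.83 [444.5, 189.9, 470.8, 213.8] [457.8 200.3] [0.559 0.434 0.03 ]
mug 0.61 [150.6, 205.9, 189.6, 247.7] [168.5 228.7] [ 0.518 -0.498  0.03 ]
mug 0.27 [452.8, 152.2, 476.9, 190.7] [465.4 170.7] [0.437 0.504 0.03 ]
mill 0.61 [242.9, 210.6, 255.2, 224.3] [249.4 215.8] [ 0.509 -0.244  0.03 ]
mill 0.6 [454.1, 154.2, 477.7, 187.6] [465.5 170.4] [0.436 0.505 0.03 ]
```

View pics/top.png

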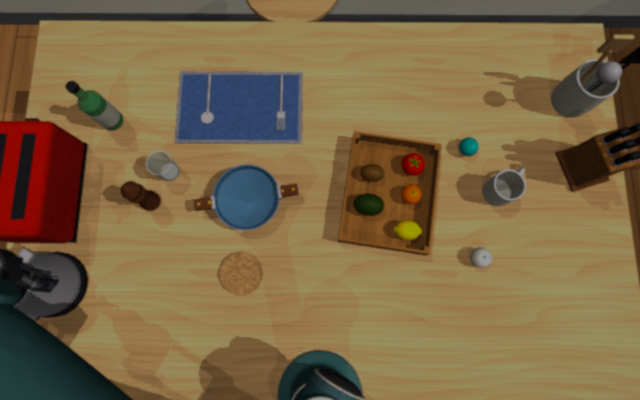

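View pics/scene.png

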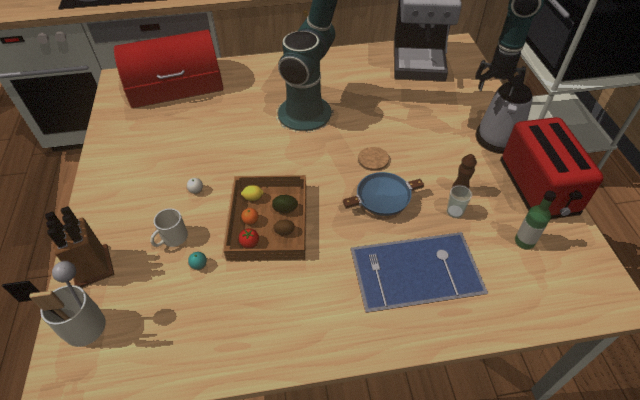

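Clementine at top-picture pixel (412,194), in the middle of the crate's right row. The dish is at (246,197) on its hidden trivet; the small trivet at (240,273) is the decoy. Now for exact measurements.

```bash
cat > m.py <<'E'
from h import *
from scipy.optimize import least_squares
V={n:shoot(n) for n in ['top','scene']}
def hsv(p): return cv2.cvtColor(p['color'],cv2.COLOR_RGB2HSV)
def big(m,roi):
    z=np.zeros_like(m); x0,y0,x1,y1=roi; z[y0:y1,x0:x1]=m[y0:y1,x0:x1]
    n,l,s,c=cv2.connectedComponentsWithStats(z.astype(np.uint8)); i=1+np.argmax(s[1:,4]); return l==i,c[i],s[i]
def tri(px):
    f=lambda P: np.concatenate([proj(V[n][1],V[n][2],P)-px[n] for n in px])
    r=least_squares(f,[.5,0,.03]); return r.x,np.abs(r.fun).max()
# clementine
px={}
for n,roi in [('top',(395,180,430,212)),('scene',(235,203,262,228))]:
    h=hsv(V[n][0]); m=(h[...,0]>6)&(h[...,0]<18)&(h[...,1]>190)&(h[...,2]>130); m,c,s=big(m,roi)
    x,y,w,hh=s[:4]; px[n]=np.array([x+w/2-.5,y+hh/2-.5]); print(n,s,c.round(1))
    print('  ray@33',ray(*V[n][1:],*px[n],.033).round(4))
print('clem',tri(px))
# mat: blue
for n,roi in [('top',(165,62,312,152)),('scene',(340,228,500,315))]:
    p,K,W=V[n]; h=hsv(p); m=(h[...,0]>100)&(h[...,0]<130)&(h[...,1]>60); m,c,s=big(m,roi)
    cnt=max(cv2.findContours(m.astype(np.uint8),0,1)[0],key=cv2.contourArea)
    P=np.array([ray(K,W,*q[0],.004)[:2] for q in cv2.convexHull(cnt)]); x=P.min(0);X=P.max(0); print('mat',n,x.round(3),X.round(3),((x+X)/2).round(3))
# dish: fit rim circle hull at z=.018+.034
for n,roi in [('top',(205,155,290,240)),('scene',(340,165,425,222))]:
    p,K,W=V[n]; h=hsv(p); m=(h[...,0]>95)&(h[...,0]<130)&(h[...,1]>80); m,c,s=big(m,roi)
    print('dish',n,s)
    cnt=max(cv2.findContours(m.astype(np.uint8),0,1)[0],key=cv2.contourArea)[:,0]
    P=np.array([ray(K,W,*q,.052)[:2] for q in cnt])
    r=least_squares(lambda a:np.hypot(*(P-a[:2]).T)-a[2],[.5,.2,.089],loss='soft_l1',f_scale=.001); print(r.x.round(4))
    b=(h[...,0]<20)&(h[...,1]>110)&(h[...,2]<115)
    im=cv2.resize(p['color'][roi[1]-25:roi[3]+25,max(roi[0]-60,0):roi[2]+40],None,fx=4,fy=4,interpolation=cv2.INTER_CUBIC); print(im.shape)
    H=[]
    for rr in ([(188,190,218,216),(276,176,302,206)] if n=='top' else [(410,172,430,196),(336,190,360,214)]):
        mm,c,s=big(b,rr); print(' handle',c.round(1),s,ray(K,W,*c,.045+.007).round(4)); H.append(ray(K,W,*c,.052))
    d=H[0]-H[1]; print(' axis deg from y',np.degrees(np.arctan2(-d[0],d[1])).round(2),'mid',((H[0]+H[1])/2).round(4))
# crate rect (rim)
p,K,W=V['top']
ms=[m for m in masks_of(p,'crate') if m['score']>.6]
cnt=max(cv2.findContours(ms[0]['mask'].astype(np.uint8),0,1)[0],key=cv2.contourArea)
P=np.array([ray(K,W,*q[0],.056)[:2] for q in cnt]); print('crate',cv2.minAreaRect((P*1000).astype(np.float32)))
a=cv2.resize(V['top'][0]['color'][145:245,180:310],None,fx=5.5,fy=5.5,interpolation=cv2.INTER_CUBIC)
cv2.imwrite('pics/dish.png',a[:,:,::-1])
E
python3 m.py
```

```text
top [406 185  15  18 185] [412.8 193.5]
  ray@33 [ 0.5126 -0.2511  0.033 ]
scene [242 209  13  13  52] [249.  216.4]
  ray@33 [ 0.5079 -0.2481  0.033 ]
clem (array([ 0.5116046 , -0.24903879,  0.03809769]), np.float64(0.43218571311666665))
mat top [0.673 0.063] [0.873 0.404] [0.773 0.233]
mat scene [0.674 0.066] [0.873 0.404] [0.774 0.235]
dish top [ 214  165   65   64 3216]
[0.4986 0.1973 0.0847]
(540, 740, 3)
 handle [202.  203.8] [188 190  28  26 363] [0.4782 0.3115 0.052 ]
 handle [289.3 190.2] [281 184  18  15 196] [0.5159 0.0815 0.052 ]
 axis deg from y 9.29 mid [0.4971 0.1965 0.052 ]
dish scene [368 177  40  36 829]
[0.5096 0.212  0.063 ]
(428, 740, 3)
 handle [416.5 184. ] [410 179  14  12  89] [0.4859 0.3123 0.052 ]
 handle [350.4 202.1] [343 196  16  13 136] [0.5256 0.0816 0.052 ]
 axis deg from y 9.76 mid [0.5058 0.197  0.052 ]
crate ((513.1304931640625, -187.07659912109375), (246.00009155273438, 310.4454650878906), 81.45388793945312)
```

View pics/dish.png

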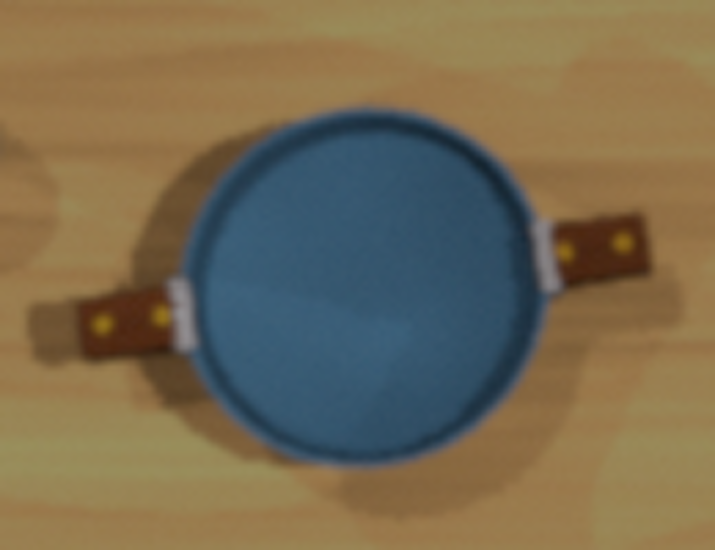

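Crop: dish centre at (367,287), handles at (120,320) and (602,247), which puts the handle axis about 9° off world y. I'll move over the crate.

{"method": "drive_tool", "body": {"rows": [[0, 0, 0, -0.0237, -0.0282, 0, 0.8], [0, 0, 0, -0.0237, -0.0282, 0, 0.8], [0, 0, 0, -0.0237, -0.0282, 0, 0.8], [0, 0, 0, -0.0237, -0.0282, 0, 0.8], [0, 0, 0, -0.0237, -0.0282, 0, 0.8], [0, 0, 0, -0.0237, -0.0282, 0, 0.8], [0, 0, 0, -0.0237, -0.0282, 0, 0.8], [0, 0, 0, -0.0237, -0.0282, 0, 0.8]], "force": 25}}

```text
time: 1.72
tool_pos: [0.3665, 0.3203, 0.2502]
tcp_rot: [0.701, 3.062, 0.001]
wrist_force: [1.3, -0.5, -1.1]
width: 0.8
grip_force: 0.0
```

{"method": "drive_tool", "body": {"rows": [[0, 0, 0, -0.0237, -0.0282, 0, 0.8], [0, 0, 0, -0.0237, -0.0282, 0, 0.8], [0, 0, 0, -0.0237, -0.0282, 0, 0.8], [0, 0, 0, -0.0237, -0.0282, 0, 0.8], [0, 0, 0, -0.0237, -0.0282, 0, 0.8], [0, 0, 0, -0.0237, -0.0282, 0, 0.8], [0, 0, 0, -0.0237, -0.0282, 0, 0.8], [0, 0, 0, -0.0237, -0.0282, 0, 0.8]]}}

```text
time: 2.38
tool_pos: [0.4389, 0.0345, 0.2504]
tcp_rot: [0.702, 3.061, 0.001]
wrist_force: [0.3, 0.7, -0.6]
width: 0.803
grip_force: 0.0
```

{"method": "drive_tool", "body": {"rows": [[0, 0, 0, -0.0237, -0.0282, 0, 0.8], [0, 0, 0, -0.0237, -0.0282, 0, 0.8], [0, 0, 0, -0.0237, -0.0282, 0, 0.8], [0, 0, 0, -0.0237, -0.0282, 0, 0.8], [0, 0, 0, -0.0237, -0.0282, 0, 0.8], [0, 0, -6, -0.0237, -0.0282, 0, 0.8], [0, 0, -6, -0.0237, -0.0282, 0, 0.8], [0, 0, -5.4, -0.0237, -0.0282, 0, 0.8]]}}

```text
time: 3.05
tool_pos: [0.5218, -0.2478, 0.2502]
tcp_rot: [0.224, 3.133, -0.0]
wrist_force: [0.2, 1.2, 1.1]
width: 0.799
grip_force: 0.0
```

{"method": "drive_tool", "body": {"rows": [[0, 0, 0, 0, 0, 0, 0.8], [0, 0, 0, 0, 0, 0, 0.8]]}}

```text
time: 3.22
tool_pos: [0.5223, -0.2473, 0.2495]
tcp_rot: [-0.236, -3.132, -0.001]
wrist_force: [-0.4, 0.1, -0.8]
width: 0.798
grip_force: 0.0
```

```bash
cat > w.py <<'E'
from h import *
import sys
p,K,W=shoot('wrist'); save(p,sys.argv[1]); T=pose(); print(T.round(4).tolist(), status.read_state()['time'], status.read_state()['width'])
h=cv2.cvtColor(p['color'],cv2.COLOR_RGB2HSV); m=(h[...,0]>6)&(h[...,0]<18)&(h[...,1]>190)&(h[...,2]>110)
n,l,s,c=cv2.connectedComponentsWithStats(m.astype(np.uint8)); i=1+np.argmax(s[1:,4]); print(s[i],c[i])
for mm in masks_of(p,'clementine')[:2]: print(mm['score'],mm['bbox'])
x,y,w,hh=s[i,:4]; P=ray(K,W,x+w/2-.5,y+hh/2-.5,.033); print('clem',P.round(4),'tool delta',(T[:3,:3].T@(P-T[:3,3])).round(4))
E
python3 w.py pics/w1.png
```

```text
[[-0.9888, 0.149, -0.001, 0.5219], [0.149, 0.9888, 0.001, -0.246], [0.0012, 0.0008, -1.0, 0.2495], [0.0, 0.0, 0.0, 1.0]] 3.2667 0.7995499815959224
[ 298  141   48   48 1742] [321.30252583 164.30424799]
0.76 [88.9, 1.8, 148.8, 55.0]
0.72 [297.6, 140.0, 345.3, 191.5]
clem [ 0.5113 -0.243   0.033 ] tool delta [0.0106 0.0012 0.2165]
```

View pics/w1.png

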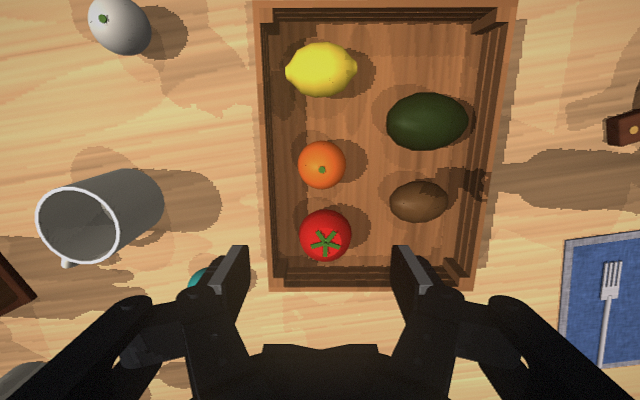

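The wrist picture shows the clementine at (322,165), with lemon above and tomato below it and the crate square to the image. I'll go halfway down and look again.

{"method": "drive_tool", "body": {"rows": [[0, 0, 0, 0.0035, 0, 0.0325, 0.8], [0, 0, 0, 0.0035, 0, 0.0325, 0.8], [0, 0, 0, 0.0035, 0, 0.0325, 0.8], [0, 0, 0, 0, 0, 0.0325, 0.8], [0, 0, 0, 0, 0, 0, 0.8], [0, 0, 0, 0, 0, 0, 0.8]]}}

```text
time: 3.82
tool_pos: [0.5098, -0.2419, 0.1185]
tcp_rot: [-0.229, -3.129, -0.003]
wrist_force: [0.4, -0.8, 0.2]
width: 0.799
grip_force: 0.0
```

```bash
python3 w.py pics/w2.png
```

```text
[[-0.9893, 0.1456, 0.0001, 0.5118], [0.1456, 0.9893, 0.0001, -0.2431], [-0.0, 0.0001, -1.0, 0.1209], [0.0, 0.0, 0.0, 1.0]] 3.8667 0.7975302553662149
[ 280  179   75   75 4086] [317.7650514  215.46304454]
0.84 [281.1, 180.1, 354.5, 255.9]
0.58 [139.5, 358.5, 188.5, 399.1]
clem [ 0.5115 -0.2434  0.033 ] tool delta [ 0.0003 -0.0003  0.0879]
```

View pics/w2.png

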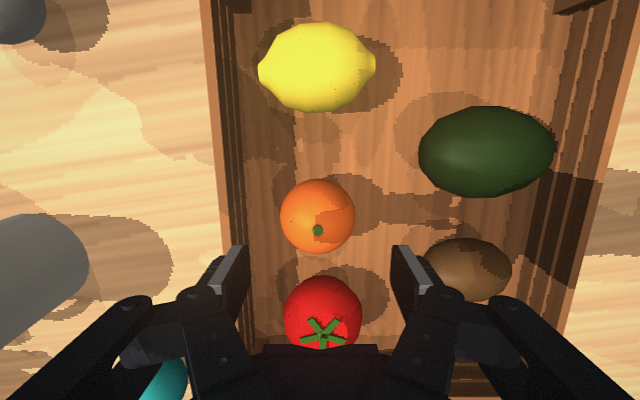

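{"method": "drive_tool", "body": {"rows": [[0, 0, 0, 0, 0, 0.025, 0.8], [0, 0, 0, 0, 0, 0.025, 0.8], [0, 0, 0, 0, 0, 0.02, 0.8], [0, 0, 0, 0, 0, 0.012, 0.8], [0, 0, 0, 0, 0, 0.008, 0.8], [0, 0, 0, 0, 0, 0, 0.8]]}}

```text
time: 4.42
tool_pos: [0.512, -0.2441, 0.0301]
tcp_rot: [-0.231, -3.133, -0.0]
wrist_force: [-0.0, 0.4, -0.2]
width: 0.799
grip_force: 0.0
```

{"method": "drive_tool", "body": {"rows": [[0, 0, 0, 0, 0, 0, 0.5], [0, 0, 0, 0, 0, 0, 0.5], [0, 0, 0, 0, 0, 0, 0.5], [0, 0, 0, 0, 0, 0, 0.5], [0, 0, 0, 0, 0, 0, 0.5], [0, 0, 0, 0, 0, 0, 0.5]]}}

```text
time: 4.92
tool_pos: [0.513, -0.2449, 0.0316]
tcp_rot: [0.231, 3.13, -0.002]
wrist_force: [-0.6, -0.1, 6.8]
width: 0.621
grip_force: 26.6
```

Gripped at 53 mm. Lifting, then moving over to the dish.

{"method": "drive_tool", "body": {"rows": [[0, 0, 0, 0, 0, -0.01, 0.5], [0, 0, 0, 0, 0, -0.03, 0.5], [0, 0, 0, 0, 0, -0.035, 0.5], [0, 0, 0, 0, 0, -0.035, 0.5], [0, 0, 0, 0, 0, -0.035, 0.5], [0, 0, 0, 0, 0, -0.025, 0.5], [0, 0, 0, 0.0064, 0.0262, 0, 0.5], [0, 0, 0, 0.0064, 0.0362, 0, 0.5]]}}

```text
time: 5.58
tool_pos: [0.5097, -0.1825, 0.2036]
tcp_rot: [0.236, 3.127, -0.004]
wrist_force: [0.2, 1.2, -1.6]
width: 0.618
grip_force: 26.7
```

{"method": "drive_tool", "body": {"rows": [[0, 0, 0, 0.0064, 0.0362, 0, 0.5], [0, 0, 0, 0.0064, 0.0362, 0, 0.5], [0, 0, 0, 0.0064, 0.0362, 0, 0.5], [0, 0, 0, 0.0064, 0.0362, 0, 0.5], [0, 0, 0, 0.0064, 0.0362, 0, 0.5], [0, 0, 0, 0.0064, 0.0362, 0, 0.5], [0, 0, 0, 0.0064, 0.0362, 0, 0.5], [0, 0, 0, 0.0064, 0.0362, 0, 0.5]]}}

```text
time: 6.25
tool_pos: [0.499, 0.1152, 0.2003]
tcp_rot: [-0.231, -3.133, 0.0]
wrist_force: [0.9, -0.4, -0.9]
width: 0.617
grip_force: 26.7
```

{"method": "drive_tool", "body": {"rows": [[0, 0, 0, 0.0064, 0.0362, 0, 0.5], [0, 0, 0, 0.0064, 0.0362, 0, 0.5], [0, 0, 0, 0, 0.01, 0, 0.5], [0, 0, 0, 0, 0, 0, 0.5], [0, 0, 0, 0, 0, 0, 0.5]]}}

```text
time: 6.67
tool_pos: [0.4989, 0.1969, 0.1999]
tcp_rot: [-0.228, -3.133, 0.002]
wrist_force: [0.1, -1.4, -1.3]
width: 0.619
grip_force: 26.7
```

```bash
cat > d.py <<'E'
from h import *
import sys
from scipy.optimize import least_squares
zr=float(sys.argv[2]) if len(sys.argv)>2 else .052
p,K,W=shoot('wrist'); save(p,sys.argv[1]); st=status.read_state(); T=pose(st); print(T.round(4).tolist(),st['time'],np.round(st['q'],2),st['width'],st['grip_force'])
h=cv2.cvtColor(p['color'],cv2.COLOR_RGB2HSV); m=(h[...,0]>95)&(h[...,0]<115)&(h[...,1]>80)
m=m.astype(np.uint8)
for mm in masks_of(p,'dish')[:3]: print('dish',mm['score'],mm['bbox'])
ms=masks_of(p,'dish')
if ms:
    mk=ms[0]['mask']; ys,xs=np.nonzero(m&mk)
    cnt=np.vstack(cv2.findContours((m&mk).astype(np.uint8),0,1)[0])[:,0]
    hull=cv2.convexHull(cnt)[:,0]; hull=hull[(hull[:,0]>2)&(hull[:,0]<637)&(hull[:,1]>2)&(hull[:,1]<397)]
    P=np.array([ray(K,W,*q,zr)[:2] for q in hull])
    r=least_squares(lambda a:np.hypot(*(P-a[:2]).T)-a[2],[.5,.2,.089],loss='soft_l1',f_scale=.002); print('rim',r.x.round(4),r.cost,len(P))
E
python3 d.py pics/w3.png
```

```text
[[-0.9893, 0.1462, -0.0008, 0.499], [0.1462, 0.9893, -0.001, 0.1961], [0.0006, -0.0011, -1.0, 0.1998], [0.0, 0.0, 0.0, 1.0]] 6.7167 [ 0.33  0.04  1.96 -0.    1.15 -1.1 ] 0.6182587766623148 26.662282347679138
dish 0.71 [178.2, 86.0, 468.9, 249.6]
dish 0.19 [252.0, 286.4, 520.3, 399.0]
rim [0.4984 0.1984 0.0881] 6.044539993766956e-07 43
```

View pics/w3.png

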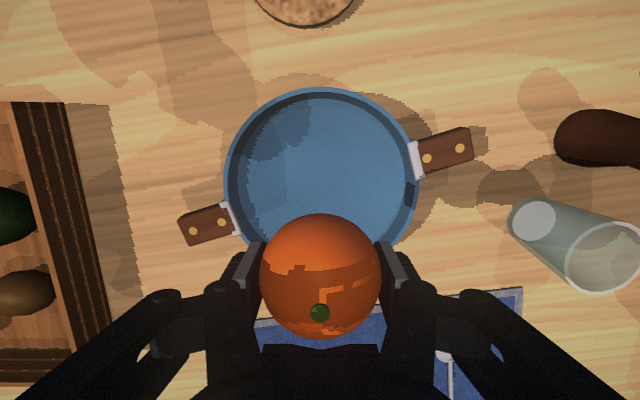

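Rim centre is at (0.4984,0.1984) and the clementine is held at (320,277), centred in the pads. Lowering.

{"method": "drive_tool", "body": {"rows": [[0, 0, 0, 0, 0.0015, 0.025, 0.5], [0, 0, 0, 0, 0, 0.03, 0.5], [0, 0, 0, 0, 0, 0.03, 0.5], [0, 0, 0, 0, 0, 0.025, 0.5], [0, 0, 0, 0, 0, 0.015, 0.5], [0, 0, 0, 0, 0, 0.01, 0.5], [0, 0, 0, 0, 0, 0.006, 0.5], [0, 0, 0, 0, 0, 0, 0.5]]}}

```text
time: 7.48
tool_pos: [0.4992, 0.1973, 0.0581]
tcp_rot: [-0.233, -3.131, 0.001]
wrist_force: [-1.0, -0.8, -0.3]
width: 0.617
grip_force: 26.7
```

{"method": "drive_tool", "body": {"rows": [[0, 0, 0, 0, 0, 0.003, 0.5], [0, 0, 0, 0, 0, 0.003, 0.5], [0, 0, 0, 0, 0, 0.0022, 0.5], [0, 0, 0, 0, 0, 0, 0.5], [0, 0, 0, 0, 0, 0, 0.5]]}}

```text
time: 7.9
tool_pos: [0.4999, 0.1985, 0.0512]
tcp_rot: [0.231, 3.132, 0.0]
wrist_force: [0.8, 0.4, -1.1]
width: 0.616
grip_force: 26.7
```

{"method": "drive_tool", "body": {"rows": [[0, 0, 0, 0, 0, 0.001, 0.5], [0, 0, 0, 0, 0, 0, 0.5], [0, 0, 0, 0, 0, 0, 0.5]]}}

```text
time: 8.15
tool_pos: [0.4996, 0.1984, 0.0499]
tcp_rot: [0.231, 3.133, 0.0]
wrist_force: [0.1, 0.0, -0.9]
width: 0.621
grip_force: 26.7
```

```bash
python3 -c "
from h import *
s=status.read_state();print(s['tool_pos'],s['wrist_force'])"
```

```text
[0.49964208 0.19842899 0.04988239] [ 0.14929902  0.01977639 -0.88404233]
```

{"method": "drive_tool", "body": {"rows": [[0, 0, 0, 0, 0, 0.001, 0.5], [0, 0, 0, 0, 0, 0, 0.5], [0, 0, 0, 0, 0, 0, 0.5]]}}

```text
time: 8.4
tool_pos: [0.5002, 0.1984, 0.0496]
tcp_rot: [0.231, 3.132, 0.0]
wrist_force: [-1.7, -1.7, 5.6]
width: 0.614
grip_force: 27.1
```

Contact at about 6 N. Releasing slowly.

{"method": "drive_tool", "body": {"rows": [[0, 0, 0, 0, 0, -0.0005, 0.62], [0, 0, 0, 0, 0, 0, 0.63], [0, 0, 0, 0, 0, 0, 0.64], [0, 0, 0, 0, 0, 0, 0.66], [0, 0, 0, 0, 0, 0, 0.69], [0, 0, 0, 0, 0, 0, 0.73], [0, 0, 0, 0, 0, 0, 0.78], [0, 0, 0, 0, 0, 0, 0.8]]}}

```text
time: 9.07
tool_pos: [0.4996, 0.1983, 0.0492]
tcp_rot: [-0.231, -3.133, 0.0]
wrist_force: [-0.6, 1.0, -0.8]
width: 0.802
grip_force: 0.0
```

{"method": "drive_tool", "body": {"rows": [[0, 0, 0, 0, 0, 0, 0.8], [0, 0, 0, 0, 0, -0.01, 0.8], [0, 0, 0, 0, 0, -0.02, 0.8], [0, 0, 0, 0, 0, -0.03, 0.8], [0, 0, 0, 0, 0, -0.03, 0.8], [0, 0, 0, 0, 0, -0.03, 0.8], [0, 0, 0, 0, 0, -0.03, 0.8], [0, 0, 0, 0, 0, 0, 0.8]]}}

```text
time: 9.73
tool_pos: [0.5038, 0.1998, 0.2077]
tcp_rot: [0.23, 3.121, 0.008]
wrist_force: [1.4, 0.8, 0.9]
width: 0.799
grip_force: 0.0
```

{"method": "drive_tool", "body": {"rows": [[0, 0, 0, 0, 0, 0, 0.6], [0, 0, 0, 0, 0, 0, 0.6], [0, 0, 0, 0, 0, 0, 0.6]]}}

```text
time: 9.98
tool_pos: [0.4985, 0.198, 0.1979]
tcp_rot: [-0.231, -3.131, 0.002]
wrist_force: [-0.8, -0.5, -0.4]
width: 0.599
grip_force: 0.0
```

```bash
python3 d.py pics/w4.png
cat > b.py <<'E'
from h import *
import sys
zo=float(sys.argv[1])  # dish underside z
n=sys.argv[2]
p,K,W=shoot(n)
h=cv2.cvtColor(p['color'],cv2.COLOR_RGB2HSV); m=(h[...,0]>4)&(h[...,0]<18)&(h[...,1]>185)&(h[...,2]>90)
if n!='wrist': m[:,300 if n=='top' else 0:]&=(n=='top' and False) or (n=='scene'); 
if n=='scene': m[:,:330]=0
k,l,s,c=cv2.connectedComponentsWithStats(m.astype(np.uint8)); i=1+np.argmax(s[1:,4]); x,y,w,hh=s[i,:4]; print(s[i],'clem',ray(K,W,x+w/2-.5,y+hh/2-.5,zo+.033).round(4))
E
python3 b.py .018 wrist
```

```text
[[-0.9892, 0.1466, -0.0031, 0.4984], [0.1466, 0.9892, -0.0011, 0.1979], [0.0029, -0.0015, -1.0, 0.1976], [0.0, 0.0, 0.0, 1.0]] 10.0333 [ 0.33  0.04  1.96 -0.    1.15 -1.09] 0.5999017685762762 0.0
dish 0.55 [174.0, 88.3, 471.4, 280.6]
rim [0.4984 0.1984 0.0881] 6.066874612035811e-07 55
[ 292  162   56   58 2219] clem [0.498  0.1982 0.051 ]
```

View pics/w4.png

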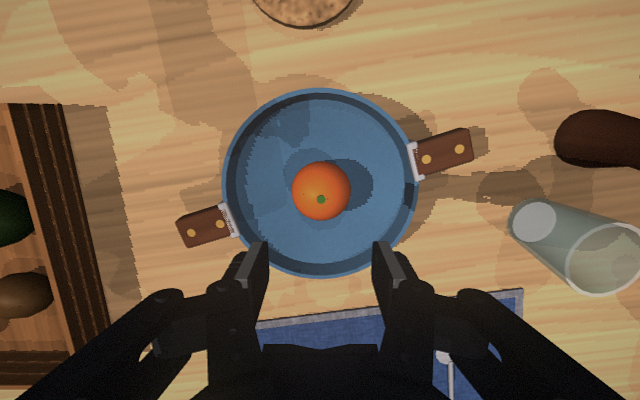

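The clementine sits at (321,190), within 0.5 mm of the dish centre. The handle bolts are at (191,233), (220,224), (426,159) and (459,149); I'll use them to plan the handle grasp.

```bash
cat > p.py <<'E'
from h import *
p,K,W=shoot('wrist'); T=pose()
B=np.array([ray(K,W,u,v,.054)[:2] for u,v in [(191,233),(220,224.5),(426,159),(459,149)]]); print(B.round(4).tolist())
v=np.linalg.svd(B-B.mean(0))[2][0]; v*=np.sign(v[1]); th=np.arctan2(v[1],v[0]); print('theta',np.degrees(th),'mid',B.mean(0))
C=np.array([.4985,.1983]); n=np.array([-v[1],v[0]]); print('axis offset of C',(C-B.mean(0))@n)
G=C-.110*v; print('grip',G)
yaw=np.arctan2(T[1,1],T[0,1]); print('yaw',np.degrees(yaw),'turn az',np.degrees(yaw-(th-np.pi/2)))
print('tool delta to grip xy', T[:3,:3].T@(np.r_[G,T[2,3]]-T[:3,3]))
M=np.array([.663,.234]); a=np.arctan2(*(M-C)[::-1]); print('final dir',np.degrees(a),'dish turn',np.degrees(a-th))
E
python3 p.py
```

```text
[[0.5204, 0.0739], [0.5161, 0.1026], [0.483, 0.2942], [0.4785, 0.3227]]
theta 99.65993643001775 mid [0.4995126  0.19834934]
axis offset of C 0.0010065182729082913
grip [0.51695801 0.08985969]
yaw 81.5724365687495 turn az 71.91250013873176
tool delta to grip xy [-3.36205078e-02 -1.04469172e-01  4.32802448e-05]
final dir 12.244527870249854 dish turn -87.4154085597679
```

{"method": "drive_tool", "body": {"rows": [[0, 0, 0, -0.0084, -0.026, 0, 0.65], [0, 0, 0, -0.0084, -0.026, 0, 0.65], [0, 0, 0, -0.0084, -0.026, 0, 0.65], [0, 0, 0, -0.0084, -0.0265, 0, 0.65], [0, 0, 7, 0, 0, 0, 0.65], [0, 0, 7, 0, 0, 0, 0.65], [0, 0, 7, 0, 0, 0, 0.65], [0, 0, 7, 0, 0, 0, 0.65]]}}

```text
time: 10.9
tool_pos: [0.5174, 0.0896, 0.1987]
tcp_rot: [-0.992, -2.98, 0.001]
wrist_force: [0.9, -0.8, 1.0]
width: 0.65
grip_force: 0.0
```

{"method": "drive_tool", "body": {"rows": [[0, 0, 7, 0, 0, 0, 0.65], [0, 0, 7, 0, 0, 0, 0.65], [0, 0, 7, 0, 0, 0, 0.65], [0, 0, 7, 0, 0, 0, 0.65], [0, 0, 7, 0, 0, 0, 0.65], [0, 0, 7, 0, 0, 0, 0.65], [0, 0, 1.9, 0, 0, 0, 0.65], [0, 0, 0, 0, 0, 0, 0.65]]}}

```text
time: 11.57
tool_pos: [0.5173, 0.09, 0.1987]
tcp_rot: [-2.027, -2.399, 0.001]
wrist_force: [0.6, 0.3, 0.0]
width: 0.646
grip_force: 0.0
```

{"method": "drive_tool", "body": {"rows": [[0, 0, 0, 0, 0, 0.03, 0.65], [0, 0, 0, 0, 0, 0.03, 0.65], [0, 0, 0, 0, 0, 0.01, 0.65], [0, 0, 0, 0, 0, 0, 0.65], [0, 0, 0, 0, 0, 0, 0.65]]}}

```text
time: 11.98
tool_pos: [0.5171, 0.09, 0.1289]
tcp_rot: [-2.025, -2.4, 0.002]
wrist_force: [0.1, -0.1, 0.1]
width: 0.651
grip_force: 0.0
```

Run:
```python
from h import *
p,K,W=shoot('wrist'); save(p,'pics/w5.png'); T=pose(); print(T.round(4).tolist(),status.read_state()['time'])
C=np.array([.4985,.1983]); th=np.radians(99.66); v=np.array([np.cos(th),np.sin(th)])
G=C-.110*v; print(T[:3,:3].T@(np.r_[G,.042]-T[:3,3]),'yaw',np.degrees(np.arctan2(T[1,1],T[0,1])))
for r in (.1,.110,.139): print(proj(K,W,np.r_[C-r*v,.054]).round(0))
```

```text
[[-0.1684, 0.9857, 0.0009, 0.5183], [0.9857, 0.1684, 0.0001, 0.0901], [-0.0001, 0.0009, -1.0, 0.1302], [0.0, 0.0, 0.0, 1.0]] 12.0333
[-3.44132035e-05 -1.40804477e-03  8.81669799e-02] yaw 9.69630417187304
[320. 204.]
[320. 218.]
[320. 257.]
```

View pics/w5.png

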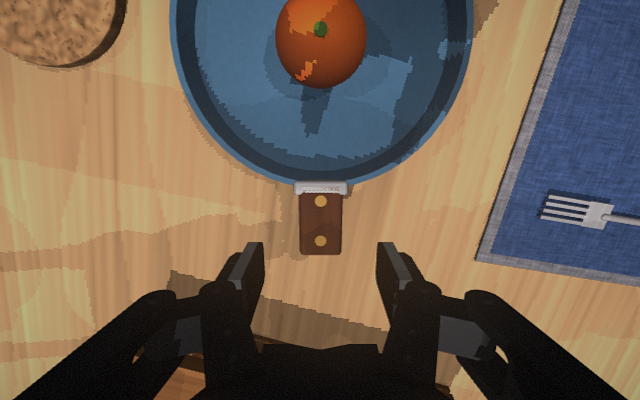

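The handle is at column 320, aligned with the pads, with its end at row 255. Descending.

{"method": "drive_tool", "body": {"rows": [[0, 0, 0, 0, 0, 0.025, 0.65], [0, 0, 0, 0, 0, 0.025, 0.65], [0, 0, 0, 0, 0, 0.02, 0.65], [0, 0, 0, 0, 0, 0.01, 0.65], [0, 0, 0, 0, 0, 0.006, 0.65], [0, 0, 0, 0, 0, 0.001, 0.65], [0, 0, 0, 0, 0, 0, 0.65]]}}

```text
time: 12.62
tool_pos: [0.5187, 0.0902, 0.0434]
tcp_rot: [2.025, 2.4, 0.002]
wrist_force: [-0.9, -0.4, 0.3]
width: 0.653
grip_force: 0.0
```

{"method": "drive_tool", "body": {"rows": [[0, 0, 0, 0, 0, 0, 0.55], [0, 0, 0, 0, 0, 0, 0.48], [0, 0, 0, 0, 0, 0, 0.44], [0, 0, 0, 0, 0, 0, 0.4], [0, 0, 0, 0, 0, 0, 0.37], [0, 0, 0, 0, 0, 0, 0.34], [0, 0, 0, 0, 0, 0, 0.31], [0, 0, 0, 0, 0, 0, 0.28]], "force": 25}}

```text
time: 13.28
tool_pos: [0.5178, 0.09, 0.0426]
tcp_rot: [2.026, 2.401, 0.0]
wrist_force: [-0.1, -0.5, 3.0]
width: 0.351
grip_force: 24.8
```

{"method": "drive_tool", "body": {"rows": [[0, 0, 0, 0, 0, 0, 0.2], [0, 0, 0, 0, 0, 0, 0.1], [0, 0, 0, 0, 0, 0, 0.1], [0, 0, 0, 0, 0, 0, 0.1]], "force": 60}}

```text
time: 13.62
tool_pos: [0.5178, 0.09, 0.0426]
tcp_rot: [2.026, 2.401, 0.0]
wrist_force: [-0.3, -0.8, 5.0]
width: 0.341
grip_force: 63.2
```

{"method": "drive_tool", "body": {"rows": [[0, 0, 0, 0, 0, 0, 0], [0, 0, 0, 0, 0, 0, 0], [0, 0, 0, 0, 0, 0, 0], [0, 0, 0, 0, 0, 0, 0]], "force": 115}}

```text
time: 13.95
tool_pos: [0.5178, 0.09, 0.0426]
tcp_rot: [2.026, 2.401, 0.0]
wrist_force: [-0.7, -0.4, 5.7]
width: 0.332
grip_force: 112.8
```

```bash
python3 b.py .018 wrist; python3 b.py .018 scene; python3 -c "
from h import *
s=status.read_state();print(pose(s).round(4).tolist(),s['wrist_force'],s['torque'])"
```

```text
[ 238    0  162   70 8063] clem [0.5008 0.1848 0.051 ]
[377 184  15  15 107] clem [0.497  0.1993 0.051 ]
[[-0.168, 0.9858, 0.0004, 0.5178], [0.9858, 0.168, -0.0001, 0.09], [-0.0001, 0.0004, -1.0, 0.0426], [0.0, 0.0, 0.0, 1.0]] [-0.86062912 -1.27716225  5.83043989] [-0.04357292  0.21991886  0.07354155]
```

{"method": "drive_tool", "body": {"rows": [[0, 0, 0, 0, 0, -0.001, 0], [0, 0, 0, 0, 0, -0.002, 0], [0, 0, 0, 0, 0, -0.003, 0], [0, 0, 0, 0, 0, -0.004, 0], [0, 0, 0, 0, 0, -0.004, 0], [0, 0, 0, 0, 0, -0.003, 0], [0, 0, 0, 0, 0, -0.002, 0], [0, 0, 0, 0, 0, -0.001, 0]]}}

```text
time: 14.72
tool_pos: [0.5178, 0.0901, 0.0628]
tcp_rot: [2.026, 2.4, 0.001]
wrist_force: [0.5, -0.0, -3.5]
width: 0.335
grip_force: 113.4
```

{"method": "drive_tool", "body": {"rows": [[0, 0, 0, 0, 0, 0, 0], [0, 0, 0, 0, 0, 0, 0]]}}

```text
time: 14.88
tool_pos: [0.5175, 0.09, 0.0623]
tcp_rot: [2.026, 2.401, 0.0]
wrist_force: [-0.9, -0.0, -2.5]
width: 0.332
grip_force: 113.4
```

```bash
python3 b.py .038 scene
cat > t.py <<'E'
from h import *
import sys
from scipy.optimize import least_squares
# fit dish pose (x,y,z, yaw, tilts) to rim outline in top+scene; z fixed
s=status.read_state(); T=pose(s); print(T.round(4).tolist(),s['time'],np.round(s['wrist_force'],1),s['width'],s['grip_force'])
for n in ['top','scene','wrist']:
    p,K,W=shoot(n); cv2.imwrite(sys.argv[1]+n+'.png',p['color'][:,:,::-1])
p0=cv2.imread(sys.argv[1]+'top.png')[120:270,170:330]; p1=cv2.imread(sys.argv[1]+'scene.png')[120:270,310:470]; w=cv2.resize(cv2.imread(sys.argv[1]+'wrist.png'),None,fx=.625,fy=.625)
a=np.hstack([cv2.resize(x,None,fx=2.5,fy=2.3) for x in (p0,p1)]); b=np.zeros((250,800,3),np.uint8); b[:,:400]=w
cv2.imwrite(sys.argv[1]+'all.png',np.vstack([a,b])[:600])
E
python3 t.py pics/l1
```

```text
[378 181  15  14  88] clem [0.4994 0.2002 0.071 ]
[[-0.168, 0.9858, -0.0002, 0.5174], [0.9858, 0.168, -0.0, 0.09], [0.0, -0.0002, -1.0, 0.0622], [0.0, 0.0, 0.0, 1.0]] 14.9333 [-0.4  0.3 -4. ] 0.32787612993884335 113.42117071151733
```

View pics/l1all.png

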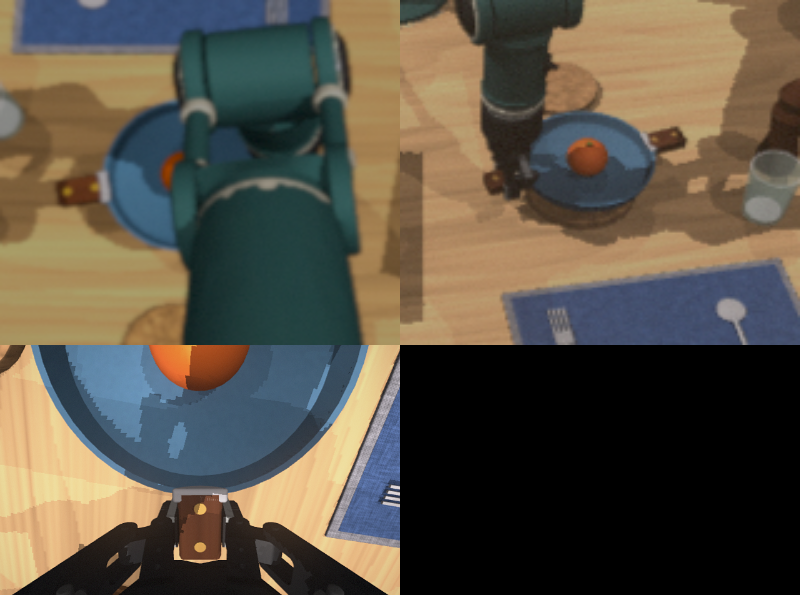

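The dish is lifted and level, ball in the middle. Continuing up by 80 mm.

{"method": "drive_tool", "body": {"rows": [[0, 0, 0, 0, 0, -0.001, 0], [0, 0, 0, 0, 0, -0.002, 0], [0, 0, 0, 0, 0, -0.004, 0], [0, 0, 0, 0, 0, -0.005, 0], [0, 0, 0, 0, 0, -0.006, 0], [0, 0, 0, 0, 0, -0.007, 0], [0, 0, 0, 0, 0, -0.007, 0], [0, 0, 0, 0, 0, -0.008, 0]]}}

```text
time: 15.75
tool_pos: [0.5176, 0.0901, 0.1032]
tcp_rot: [2.026, 2.401, 0.0]
wrist_force: [-0.2, 0.2, -3.8]
width: 0.33
grip_force: 113.4
```

{"method": "drive_tool", "body": {"rows": [[0, 0, 0, 0, 0, -0.008, 0], [0, 0, 0, 0, 0, -0.007, 0], [0, 0, 0, 0, 0, -0.007, 0], [0, 0, 0, 0, 0, -0.006, 0], [0, 0, 0, 0, 0, -0.005, 0], [0, 0, 0, 0, 0, -0.004, 0], [0, 0, 0, 0, 0, -0.002, 0], [0, 0, 0, 0, 0, -0.001, 0]]}}

```text
time: 16.42
tool_pos: [0.5177, 0.09, 0.1426]
tcp_rot: [2.026, 2.401, 0.0]
wrist_force: [0.2, 0.2, -3.0]
width: 0.335
grip_force: 113.4
```

{"method": "drive_tool", "body": {"rows": [[0, 0, 0, 0, 0, 0, 0], [0, 0, 0, 0, 0, 0, 0], [0, 0, 0, 0, 0, 0, 0]]}}

```text
time: 16.67
tool_pos: [0.5172, 0.09, 0.1418]
tcp_rot: [-2.026, -2.4, 0.001]
wrist_force: [-0.2, -0.3, -2.7]
width: 0.33
grip_force: 113.4
```

```bash
cat > tilt.py <<'E'
from h import *
from scipy.optimize import least_squares
s=status.read_state(); T=pose(s); print(T.round(4).tolist(),s['time'],np.round(s['wrist_force'],1),np.round(s['q'],2),s['width'])
p,K,W=shoot('scene'); h=cv2.cvtColor(p['color'],cv2.COLOR_RGB2HSV)
# nominal: dish centre .110 along tool +x from TCP, handle mid 27 mm above underside, tcp at handle height-3mm
v=T[:3,0]; zo=T[2,3]+.003-.027; C=T[:3,3]+.110*v; C[2]=zo
y=np.array([-v[1],v[0],0]); e=np.array([0,0,1.])
for nm,P in [('centre ball',C+.033*e),('free handle top mid',C+.112*v+.036*e),('free end',C+.1385*v+.027*e),('rim far',C+.089*v+.034*e),('rim L',C+.089*y+.034*e),('rim R',C-.089*y+.034*e)]: print(nm,P.round(4),proj(K,W,P).round(1))
m=(h[...,0]>4)&(h[...,0]<18)&(h[...,1]>185)&(h[...,2]>90); m[:,:330]=0
k,l,st,c=cv2.connectedComponentsWithStats(m.astype(np.uint8)); i=1+np.argmax(st[1:,4]); x,yy,w,hh=st[i,:4]; q=(x+w/2-.5,yy+hh/2-.5); B=ray(K,W,*q,zo+.033); print('ball px',q,B.round(4),'in dish',((B-C)@v).round(4),((B-C)@y).round(4))
im=p['color'].copy(); im=cv2.resize(im[110:260,310:510],None,fx=4,fy=4,interpolation=cv2.INTER_CUBIC)
ph=np.linspace(0,2*np.pi,60); pts=np.array([proj(K,W,C+.034*e+.089*(np.cos(a)*v+np.sin(a)*y)) for a in ph])
f=lambda q:tuple(int(t) for t in ((np.array(q)+.5-[310,110])*4))
for q in pts: cv2.circle(im,f(q),1,(255,255,0),-1)
for r in (.085,.112,.139):
  for sd in (-.015,.015): cv2.circle(im,f(proj(K,W,C+r*v+sd*y+.036*e)),2,(0,255,0),-1)
import sys; cv2.imwrite(sys.argv[1],im[:,:,::-1])
E
python3 tilt.py pics/l2.png
```

```text
[[-0.168, 0.9858, -0.0009, 0.5172], [0.9858, 0.168, -0.0001, 0.09], [0.0, -0.0009, -1.0, 0.1418], [0.0, 0.0, 0.0, 1.0]] 16.6667 [-0.2 -0.3 -2.7] [ 0.12  0.08  2.03 -0.    1.03 -0.04] 0.330001673423555
centre ball [0.4987 0.1984 0.1508] [386.7 170.6]
free handle top mid [0.4799 0.3088 0.1538] [419.4 161.3]
free end [0.4755 0.335  0.1448] [426.6 161.3]
rim far [0.4838 0.2862 0.1518] [412.7 163.5]
rim L [0.411  0.1835 0.1518] [375.5 151.3]
rim R [0.5865 0.2134 0.1518] [398.7 190.8]
ball px (np.float64(387.0), np.float64(170.0)) [0.4966 0.2    0.1508] in dish 0.0019 0.0019
```

View pics/l2.png

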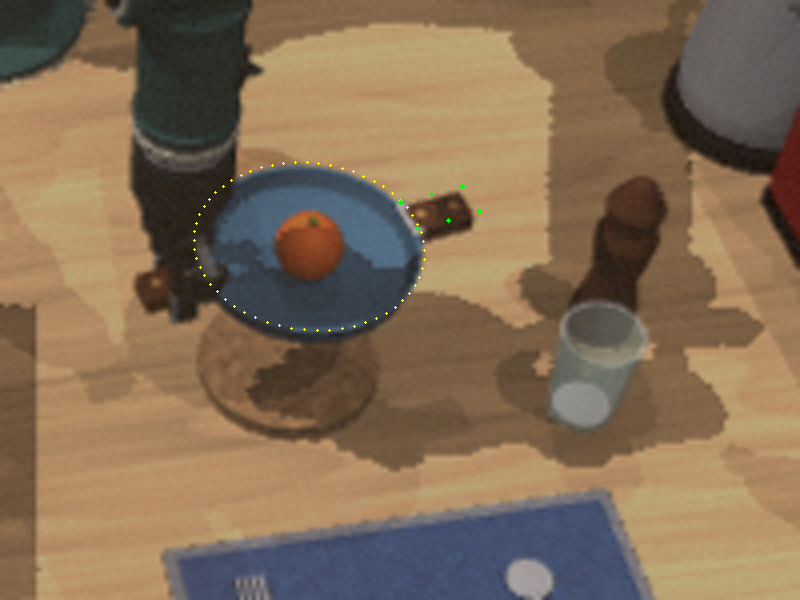

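The dotted nominal rim nearly matches. The free handle sits about 2 px below its nominal place, so I'll check that against the calibration bias from the first pictures.

```bash
cat > cmp.py <<'E'
from h import *
def cent(img,q,K):
    h=cv2.cvtColor(img,cv2.COLOR_RGB2HSV); m=(h[...,0]<20)&(h[...,1]>110)&(h[...,2]<125)
    z=np.zeros_like(m); x,y=int(q[0]),int(q[1]); z[y-13:y+14,x-14:x+16]=m[y-13:y+14,x-14:x+16]
    n,l,s,c=cv2.connectedComponentsWithStats(z.astype(np.uint8)); i=1+np.argmax(s[1:,4]); return c[i],s[i]
s=status.read_state(); T=pose(s)
th=np.radians(99.66); v=np.array([np.cos(th),np.sin(th),0]); C0=np.array([.4985,.1983,.018])
v1=T[:3,0]; C1=T[:3,3]+.110*v1; C1[2]=T[2,3]-.0246  # tcp .0426 with underside .018
for n in ['scene','top']:
    p,K,W=shoot(n); cv2.imwrite(f'pics/now_{n}.png',p['color'][:,:,::-1])
    for lab,img,C,vv in [('before',cv2.imread(f'pics/{n}.png')[:,:,::-1].copy(),C0,v),('now',p['color'],C1,v1)]:
        q=proj(K,W,C+.112*vv+np.array([0,0,.033])); c,st=cent(img,q,K)
        up=proj(K,W,C+.112*vv+np.array([0,0,.043])) - q
        print(n,lab,'nominal',q.round(1),'seen',c.round(1),st,'diff',(c-q).round(2),'px per +10mm z',up.round(2))
E
python3 cmp.py
```

```text
scene before nominal [414.9 182.9] seen [418.3 186.9] [409 179  21  17 162] diff [3.39 4.01] px per +10mm z [ 0.42 -2.01]
scene now nominal [419.3 162.1] seen [420.6 163.2] [412 158  17  12 115] diff [1.28 1.13] px per +10mm z [ 0.46 -2.22]
top before nominal [203.2 203.3] seen [202.4 203.9] [189 190  28  27 378] diff [-0.81  0.59] px per +10mm z [-0.93 -0.71]
top now nominal [193.1 195.7] seen [189.7 195.8] [179 182  28  27 494] diff [-3.43  0.17] px per +10mm z [-1.1  -0.83]
```

Allowing for the calibration bias (1.6,1.1 before, 1.3,1.1 now), the dish hasn't sagged. Starting the turn about the dish axis.

{"method": "drive_tool", "body": {"rows": [[0, 0, 0.5, 0, -0.00096, 0, 0], [0, 0, 1, 0, -0.00192, 0, 0], [0, 0, 1.5, 0, -0.00288, 0, 0], [0, 0, 2, 0.0001, -0.00384, 0, 0], [0, 0, 2.5, 0.0001, -0.0048, 0, 0], [0, 0, 2.5, 0.0001, -0.0048, 0, 0], [0, 0, 2.5, 0.0001, -0.0048, 0, 0], [0, 0, 2.5, 0.0001, -0.0048, 0, 0]]}}

```text
time: 17.48
tool_pos: [0.4883, 0.0889, 0.1422]
tcp_rot: [-2.326, -2.112, 0.0]
wrist_force: [0.7, -0.3, -3.2]
width: 0.334
grip_force: 113.4
```

{"method": "drive_tool", "body": {"rows": [[0, 0, 2.5, 0.0001, -0.0048, 0, 0], [0, 0, 2.5, 0.0001, -0.0048, 0, 0], [0, 0, 2, 0.0001, -0.00384, 0, 0], [0, 0, 1.5, 0, -0.00288, 0, 0], [0, 0, 1, 0, -0.00192, 0, 0], [0, 0, 0.5, 0, -0.00096, 0, 0], [0, 0, 0, 0, 0, 0, 0], [0, 0, 0, 0, 0, 0, 0]]}}

```text
time: 18.15
tool_pos: [0.47, 0.0923, 0.1423]
tcp_rot: [2.498, 1.906, 0.0]
wrist_force: [0.5, 0.3, -3.3]
width: 0.333
grip_force: 113.4
```

```bash
cat > c.py <<'E'
from h import *
C0=np.array([.4985,.1983])
s=status.read_state(); T=pose(s); C=T[:3,3]+.110*T[:3,0]; print('t',s['time'],'C',C.round(4),'tool',T[:3,3].round(4),'head',np.degrees(np.arctan2(T[1,0],T[0,0])).round(2),'zaxis',T[:3,2].round(4),'xz',T[2,:2].round(4),'F',np.round(s['wrist_force'],1),'q6',s['q'][5].round(2))
M=np.array([.663,.234]); print('aim',np.degrees(np.arctan2(*(M-C0)[::-1])).round(2),'centre err in tool',(T[:3,:3].T@(np.r_[C0,C[2]]-C)).round(4))
E
python3 c.py; python3 tilt.py pics/l3.png | tail -1
```

```text
t 18.15 C [0.4991 0.1984 0.1423] tool [0.47   0.0923 0.1423] head 74.68 zaxis [ 1.e-04 -0.e+00 -1.e+00] xz [0.     0.0001] F [ 0.5  0.3 -3.3] q6 0.41
aim 12.24 centre err in tool [-0.0003 -0.0005 -0.    ]
ball px (np.float64(388.0), np.float64(170.5)) [0.4996 0.2024 0.1513] in dish 0.004 0.0005
```

{"method": "drive_tool", "body": {"rows": [[0, 0, 0.5, 0, -0.00096, 0, 0], [0, 0, 1, 0, -0.00192, 0, 0], [0, 0, 1.5, 0, -0.00288, 0, 0], [0, 0, 2, 0.0001, -0.00384, 0, 0], [0, 0, 2.5, 0.0001, -0.0048, 0, 0], [0, 0, 2.5, 0.0001, -0.0048, 0, 0], [0, 0, 2.5, 0.0001, -0.0048, 0, 0], [0, 0, 2.5, 0.0001, -0.0048, 0, 0]]}}

```text
time: 18.87
tool_pos: [0.4431, 0.1035, 0.1422]
tcp_rot: [-2.728, -1.558, 0.001]
wrist_force: [0.5, -0.5, -2.5]
width: 0.333
grip_force: 113.4
```

{"method": "drive_tool", "body": {"rows": [[0, 0, 2.5, 0.0001, -0.0048, 0, 0], [0, 0, 2.5, 0.0001, -0.0048, 0, 0], [0, 0, 2.5, 0.0001, -0.0048, 0, 0], [0, 0, 2.5, 0.0001, -0.0048, 0, 0], [0, 0, 2.5, 0.0001, -0.0048, 0, 0], [0, 0, 2.5, 0.0001, -0.0048, 0, 0], [0, 0, 2.5, 0.0001, -0.0048, 0, 0], [0, 0, 2.5, 0.0001, -0.0048, 0, 0]]}}

```text
time: 19.53
tool_pos: [0.4138, 0.1283, 0.1422]
tcp_rot: [-2.957, -1.061, 0.001]
wrist_force: [-0.2, -0.4, -3.3]
width: 0.33
grip_force: 113.4
```

{"method": "drive_tool", "body": {"rows": [[0, 0, 2.5, 0.0001, -0.0048, 0, 0], [0, 0, 2.5, 0.0001, -0.0048, 0, 0], [0, 0, 2.5, 0.0001, -0.0048, 0, 0], [0, 0, 2.5, 0.0001, -0.0048, 0, 0], [0, 0, 2.5, 0.0001, -0.0048, 0, 0], [0, 0, 2.5, 0.0001, -0.0048, 0, 0], [0, 0, 2.5, 0.0001, -0.0048, 0, 0], [0, 0, 2.5, 0.0001, -0.0048, 0, 0]]}}

```text
time: 20.2
tool_pos: [0.3949, 0.1616, 0.1422]
tcp_rot: [-3.096, -0.531, 0.001]
wrist_force: [-0.7, -0.3, -2.6]
width: 0.33
grip_force: 113.4
```

{"method": "drive_tool", "body": {"rows": [[0, 0, 2.5, 0.0001, -0.0048, 0, 0], [0, 0, 2, 0.0001, -0.00384, 0, 0], [0, 0, 1.5, 0, -0.00288, 0, 0], [0, 0, 1, 0, -0.00192, 0, 0], [0, 0, 0.5, 0, -0.00096, 0, 0], [0, 0, 0, 0, 0, 0, 0], [0, 0, 0, 0, 0, 0, 0], [0, 0, 0, 0, 0, 0, 0]]}}

```text
time: 20.87
tool_pos: [0.3914, 0.175, 0.1423]
tcp_rot: [3.124, 0.333, -0.0]
wrist_force: [-0.7, 0.1, -3.9]
width: 0.334
grip_force: 113.5
```

```bash
python3 c.py; python3 tilt.py pics/l4.png|tail -1; python3 t.py pics/l4; python3 -c "
from h import *
print(0)"
```

```text
t 20.8667 C [0.4989 0.1982 0.1423] tool [0.3914 0.175  0.1423] head 12.17 zaxis [-1.e-04 -0.e+00 -1.e+00] xz [-0.0001  0.    ] F [-0.7  0.1 -3.9] q6 1.72
aim 12.24 centre err in tool [-0.0004 -0.0002  0.    ]
ball px (np.float64(387.0), np.float64(171.0)) [0.5011 0.1988 0.1513] in dish 0.0023 0.0001
[[0.9775, 0.2108, -0.0001, 0.3914], [0.2108, -0.9775, -0.0, 0.175], [-0.0001, 0.0, -1.0, 0.1422], [0.0, 0.0, 0.0, 1.0]] 20.9167 [-0.3 -0.4 -2.5] 0.3323761961663465 113.45066785812378
0
```

View pics/l4.png

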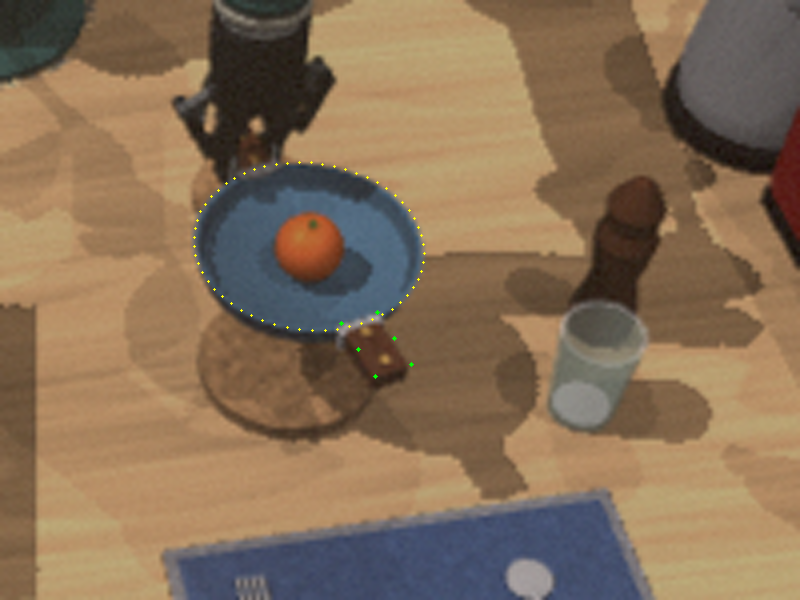

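The scene picture shows the clementine at (310,247), mid-dish. The dish is level, with the free handle at (375,352) pointing at the mat edge (heading 12.2°, aim 12.2°), 10 cm above the trivet. Handing in.

```bash
python3 tilt.py pics/l5.png|tail -1; python3 -c "
from workcell import workorder
print(workorder.finish_job())"
```

```text
ball px (np.float64(387.0), np.float64(171.0)) [0.5011 0.1988 0.1513] in dish 0.0023 0.0001
the job is handed in; nothing more can be done
None
```

I handed the job in at about 21 s: the clementine sits within about 2 mm of the dish's middle, and the arm is holding the dish level and steady about 10 cm above the trivet, its free handle pointing at the middle of the mat's near edge to within about 0.1°.

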